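# Shim the rocking inspection microscope

## Task

The board-inspection microscope rocks because its foot under the orange knob is too short and hangs clear of the bench. Push the yellow wedge along the bench, thin end first, under that foot until it sits snug and the rocking stops, without jacking the microscope up or shoving it along; then press straight down with a fingertip on the orange knob, with about 10 N, to check that the corner no longer gives, and let go. Only push and press: do not lift the wedge or the microscope, and leave the other things on the bench where they are.

Things in the scene. Friction and masses are not known exactly. Their poses are not given: they have to be found in the camera images.
- microscope: White microscope, 2.6 kg, loose. Origin: centre of its footprint at bench height, z up. 150 mm square base, 30 to 44 mm high; four feet at x, y = +-90 mm, each on a 34 mm wide ear, 32 mm knob on top. The three black ones stand on the bench, the orange one at x = y = +90 hangs free. Column 290 mm high at x = y = -52 mm; head 60 mm wide over the centre, 135 to 280 mm high.
- short_foot (a point): Lowest point of the short orange foot (12 mm radius, rounded bottom), 9 mm above the bench while the microscope stands level on its black feet; axes parallel to the microscope's. About 3.5 N upward on it makes the microscope rock about the line through the two neighbouring feet.
- orange_knob (a point): Centre of the flat top of the orange knob (32 mm diameter), straight above the short foot, 56 mm above the bench; axes parallel to the microscope's. Unshimmed, this corner gives way downward by 9 mm when pressed with over about 3.5 N; shimmed, it is rigid.
- wedge: Loose yellow wedge, 100 mm long (x), 50 wide (y), 70 g, flat on the bench. Origin: centre of underside, z up. Toe (2 mm thick) at x = +50, upright flat heel 17 mm high at x = -50; even slope, 9 mm thick at x = +3. Starts on the microscope's +y side, toe roughly to the short foot and 20 to 85 mm from it. Slides easily; once under the foot takes 3 to 10 N and lifts that corner; stays when released.
- flux_bottle: White bottle with blue cap, 56 mm diameter, 150 mm high, loose. Origin: centre of its underside. Leave alone.
- paste_jar: White jar with green lid, 60 mm diameter, 60 mm high, loose. Origin: centre of its underside. Leave alone.
- spool: Grey plastic spool, 60 mm diameter, 46 mm high, loose, upright. Origin: centre of its underside. Leave alone.
- screwdriver: Screwdriver lying on the bench beyond the work, loose. Leave alone.
- brush: Small brush lying on the bench to the robot's left, loose. Leave alone.
- parts_tray: Blue open parts tray, 120 x 160 x 35 mm, loose. Origin: centre of its underside. Leave alone.
- board_pallet: Fixed red pallet, 200 x 180 mm, with five upright green circuit boards up to 100 mm high, to the robot's left. Origin: centre of its underside.
There are look-alikes about, which are no part of the job. Of the things like the wedge, leave any that is blue or turquoise; of the rest the larger one is meant.

How it is judged:
By the outcome, as a careful person would: the job done as asked, in the order asked, and still so for the second after the job is handed in, with the robot touching nothing.
It also fails if it takes over 58 s, if anything falls off the work surface, if the arm or the gripper's body presses on something with over 40 N, if the wrist force passes 120 N, or if a joint passes its speed limit or range.

## Robot

A 6-joint arm with a two-finger parallel gripper is mounted at the origin on the work surface. World frame = base frame: x ahead of the robot, y to its left, z up, the work surface at z = 0. Lengths are in m, angles in rad, forces in N, time in s.
With the tool pointing down it reaches from about 0.35 to 0.775 m from the base axis. Payload 7.3 kg.
Tool frame: the origin (TCP) lies at the centre of the arm's flange, where the gripper is bolted on; the fingertips stand 178 mm ahead of it and the grasp point (between the pads) lies 159 mm ahead of it; z points along the fingers, y is the line along which they close (so a half turn about z gives the same grasp; the last joint's range is limited). The gripper opens to 92 mm and grips with 3 to 60 N. Pads are 19 mm wide; open, the fingers measure 130 mm over their backs; the gripper's body (75 mm by 190 mm) begins 47 mm behind the grasp point.
Start: joints at [0.981, 0.342, 1.524, -0, 1.275, -0.146], TCP at [0.225, 0.474, 0.405] pointing down, gripper open.
Joint ranges: [-2.53, 2.53], [-0.77, 2.02], [0.04, 2.7], [-1, 4.14], [0.28, 2.66], [-3.11, 3.11]. Speed limits (rad/s): [2.57, 2.57, 3.14, 3.14, 3.14, 3.14].

## Interface

Orientations are given as [roll, pitch, yaw] about the fixed x, y, z axes, in that order (R = Rz(yaw) Ry(pitch) Rx(roll)).
In Python, from cell import telemetry, vision, ticket gives the robot as it stands.
- The arm moves only by the shell command python3 -m crank 'ROWS' [FORCE]. ROWS is JSON, a list of rows, each a list of 5 numbers: the gripper command: -1 is shut, 1 is fully open, values between are in proportion, then the shift along the tool's x, y, z in mm, then the turn about the tool's z in rad. In form: [[fingers, dx, dy, dz, roll], ...]. A call has 1 to 12 rows; each row is the pose to reach, as a shift and turn from the pose commanded when the call began, along the tool's axes at that moment; what a row does not reach only later rows make up. A row lasts 1/12 s, in which the tool goes at most 41.7 mm and 7.16 degrees, less where a joint would pass 70% of its speed; a pose out of reach is approached as far as the arm can. A call with a gripper value outside its range is refused whole. The fingers move at their own pace and stop on an object; FORCE is the grip in N (left out, the last holds). Time passes only in rows, so rows that repeat a pose let the fingers close. It gives the time, the measured TCP pose, the force, the opening and the grip force at its end, in the units of the state.
- telemetry.observe(): the state, without advancing time (a new reading comes with each control period).
- vision.read_camera(name): name is "scene" or "top" or "wrist"; returns (picture, depth): 420x560x3 uint8, red, green, blue; 420x560 float32, m along the optical axis (not along the pixel's ray), 0 where there is no reading.
- vision.get_calibration(name): a dict with "camera_matrix" (3x3 intrinsics, pixels), "rvec" (rotation vector, rad) and "tvec" (3), from world to camera coordinates, as OpenCV has them. Camera axes: x right, y down, z forward; pixel columns grow to the right and rows downward; lengths in m; the calibration is good to about 2 mm. A picture is of the moment at which its call begins: read the wrist's pose just before it. get_calibration takes no time and is no camera call; for the wrist camera it gives the pose at the moment of the call.
- ticket.hand_in(): hands the job in; it is judged then, once.
The state is a dict: "time": time; "qpos": joint angles; "qvel": joint speeds; "joint_efforts": joint torques, N m; "tool_pos": TCP position; "tool_rot": TCP orientation; "contact_force": force on the tool from outside, world axes, zero at the start; "torque": the same for the moment, N m; "opening": finger opening in m; "grip_force": force on a finger pad.
Only numpy, scipy, OpenCV 4.12 (cv2) and the standard library are available. Lean on these libraries where they do the work, as an engineer would, in place of code of your own. Each camera call takes 0.05 s, during which the arm holds its last target. There are 200 camera calls.

## Working session

There is one attempt and no reset: what is moved stays moved. The work goes in short steps, Python scripts to look and compute and a shell command to move; the robot and the scene stay as the last step left them, time stands still between calls to the robot, and variables do not carry over. Pictures are saved under pics/ and viewed, at most 10 in all, crops included, and the job is handed in when it is done.

```bash
mkdir -p pics
cat > h.py <<'E'
import numpy as np,cv2
from cell import telemetry,vision,ticket
def shot(n,f):
    c=vision.get_calibration(n);p,d=vision.read_camera(n)
    cv2.imwrite('pics/'+f+'.png',p[:,:,::-1]);np.savez('pics/'+f+'.npz',p=p,d=d,K=c['camera_matrix'],r=c['rvec'],t=c['tvec'])
def load(f):
    z=np.load('pics/'+f+'.npz');return z
def w(z,u,v,h=None):
    K=np.array(z['K']);R=cv2.Rodrigues(np.array(z['r'],float))[0];t=np.array(z['t'],float).ravel()
    ray=R.T@np.linalg.inv(K)@np.array([u,v,1.]);C=-R.T@t
    if h is not None: return C+ray*(h-C[2])/ray[2]
    return C+ray*z['d'][int(v),int(u)]
E
python3 -c "
from h import *
shot('top','top0');shot('scene','scene0')
s=telemetry.observe();print(s)"
```

```text
{'time': 0.1, 'qpos': array([ 9.80980761e-01,  3.42654566e-01,  1.52492342e+00, -1.74072274e-05,
        1.27542417e+00, -1.45989752e-01]), 'qvel': array([-0.00023698, -0.00083081, -0.00331069, -0.0003114 , -0.0009739 ,
       -0.00100207]), 'joint_efforts': array([ 1.92071093e-03, -4.32002628e+01, -2.44696069e+01,  7.20050535e-02,
        5.25848055e-02, -6.03579701e-05]), 'tool_pos': array([0.22534123, 0.47404226, 0.40411283]), 'tool_rot': array([-3.14019573e+00, -1.88573243e-04,  2.69777179e+00]), 'contact_force': array([-0.23327526, -0.17293235,  0.58701037]), 'torque': array([-0.01871821,  0.01781664,  0.03281596]), 'grip_force': 0.0, 'opening': 0.09164643431004212}
```

View pics/top0.png

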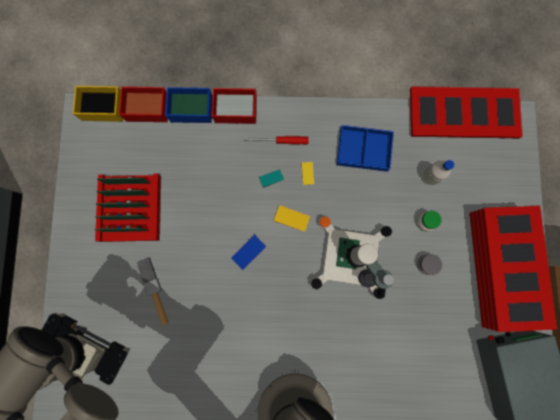

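View pics/scene0.png

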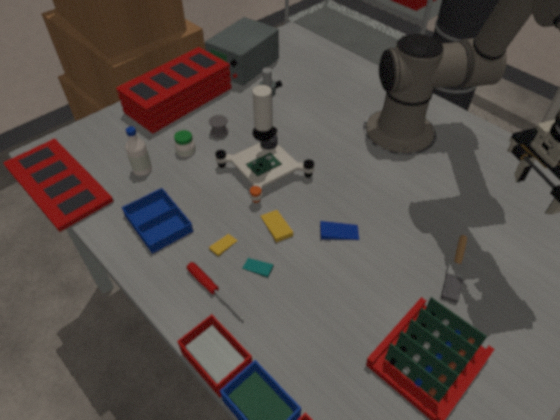

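```bash
python3 -c "
from h import *
z=load('top0')
c=z['p'][190:310,240:400,::-1];cv2.imwrite('pics/c0.png',cv2.resize(c,None,fx=5,fy=5,interpolation=cv2.INTER_CUBIC))
for n,u,v,h in [('or',324,222,.056),('b1',386,231,.056),('b2',316,283,.056),('b3',379,293,.056),('wedge',292,218,.01)]: print(n,w(z,u,v,h),w(z,u,v))
R=cv2.Rodrigues(z['r'])[0];print(-R.T@z['t'].ravel(),z['K'])"
```

```text
or [ 0.54082521 -0.07566277  0.056     ] [ 0.54150463 -0.07623053  0.05029812]
b1 [ 0.51802272 -0.25509101  0.056     ] [ 0.51806288 -0.25519093  0.05559897]
b2 [ 0.36596608 -0.0536291   0.056     ] [ 0.36595684 -0.05365728  0.05565299]
b3 [ 0.34151147 -0.23209416  0.056     ] [ 0.35015357 -0.18981035  0.23985245]
wedge [0.55662745 0.01638944 0.01      ] [0.55662319 0.01639017 0.01003341]
[0.39789513 0.04377795 1.25550781] [[415.71440938   0.         281.32544248]
 [  0.         415.71440938 208.68317346]
 [  0.           0.           1.        ]]
```

View pics/c0.png

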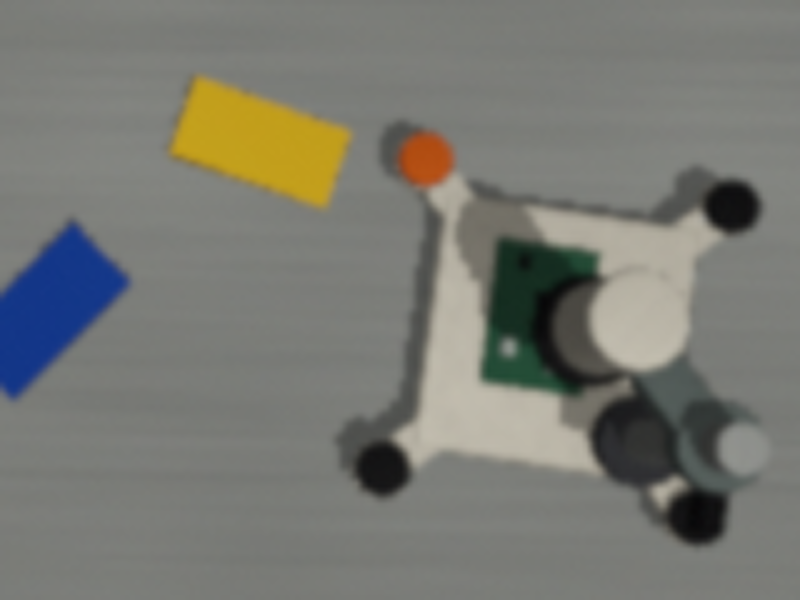

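The crop shows the wedge corners at (200,75), (170,153), (328,208), (352,130) and the orange knob at (426,160).

```bash
python3 -c "
from h import *
z=load('top0')
f=lambda u,v,h:w(z,240+(u+.5)/5-.5,190+(v+.5)/5-.5,h)
H1,H2,T1,T2=f(200,75,.017),f(170,153,.017),f(352,130,.002),f(328,208,.002)
h=(H1+H2)/2;t=(T1+T2)/2
k=f(426,160,.056);b1=f(732,206,.056);b2=f(383,468,.056);b3=f(698,517,.056)
print('corners',H1,H2,T1,T2,np.linalg.norm(H1-H2),np.linalg.norm(T1-T2),np.linalg.norm((t-h)[:2]))
print('heel',h,'toe',t,'yaw',np.degrees(np.arctan2(*(t-h)[1::-1])))
print('knobs',k,b1,b2,b3,np.linalg.norm(k-b1),np.linalg.norm(k-b2))
print('scope yaw from edges: x', np.degrees(np.arctan2(*(k-b2)[1::-1])), '-y',np.degrees(np.arctan2(*(b1-k)[1::-1])))
print('toe->foot dir',np.degrees(np.arctan2(*(k-h)[1::-1])),np.linalg.norm((k-t)[:2]))
for u,v in [(200,115),(260,140),(320,165)]: print(f(u,v,0)*0+w(z,240+u/5,190+v/5))
"
```

```text
corners [0.59576283 0.05457078 0.017     ] [0.54803737 0.07163151 0.017     ] [ 0.56603989 -0.0384013   0.002     ] [ 0.51817898 -0.02431446  0.002     ] 0.05068320383617279 0.049890938366796464 0.09904540198722575
heel [0.5719001  0.06310115 0.017     ] toe [ 0.54210944 -0.03135788  0.002     ] yaw -107.5043281065069
knobs [ 0.54203824 -0.07798033  0.056     ] [ 0.51860352 -0.25510154  0.056     ] [ 0.36541741 -0.05420093  0.056     ] [ 0.34152235 -0.23266     0.056     ] 0.17866480223060952 0.17821441865927237
scope yaw from edges: x -7.667923766225282 -y -97.53696950939667
toe->foot dir -101.95105706580534 0.04662249687634405
[0.57084645 0.05289589 0.01239038]
[0.55662319 0.01639017 0.01003341]
[ 0.54287269 -0.02032924  0.00358034]
```

```bash
R='x'; python3 -m crank '[[-1,-486,-197,0,1.433],[-1,-486,-197,0,1.433],[-1,-486,-197,0,1.433],[-1,-486,-197,0,1.433],[-1,-486,-197,0,1.433],[-1,-486,-197,0,1.433],[-1,-486,-197,0,1.433],[-1,-486,-197,0,1.433],[-1,-486,-197,0,1.433],[-1,-486,-197,0,1.433],[-1,-486,-197,0,1.433],[-1,-486,-197,0,1.433]]' 5; python3 -m crank '[[-1,0,0,0,0],[-1,0,0,0,0]]'
```

```text
time: 1.1
tool_pos: [0.5642, 0.1037, 0.4044]
tool_rot: [-3.141, 0.0, 1.258]
contact_force: [0.1, 1.0, -0.4]
opening: 0.0165
grip_force: 0.0
time: 1.27
tool_pos: [0.5642, 0.1037, 0.4036]
tool_rot: [-3.14, 0.0, 1.262]
contact_force: [0.5, 0.7, -0.9]
opening: 0.0036
grip_force: 0.0
```

```bash
python3 -m crank '[[-1,-11,20,10,0],[-1,-11,20,50,0],[-1,-11,20,90,0],[-1,-11,20,130,0],[-1,-11,20,165,0],[-1,-11,20,190,0],[-1,-11,20,205,0],[-1,-11,20,214,0],[-1,-11,20,214,0],[-1,-11,20,214,0]]'; python3 -c "
from h import *
shot('wrist','w1');shot('top','t1')
z=load('t1');c=z['p'][190:310,240:400,::-1];cv2.imwrite('pics/c1.png',cv2.resize(c,None,fx=3,fy=3,interpolation=cv2.INTER_CUBIC))
a=cv2.imread('pics/w1.png');cv2.imwrite('pics/v1.png',np.vstack([cv2.copyMakeBorder(a[:, :480],0,0,0,0,0)[:240],cv2.imread('pics/c1.png')]))"
```

```text
time: 2.1
tool_pos: [0.5789, 0.0898, 0.1912]
tool_rot: [3.141, -0.0, 1.266]
contact_force: [0.3, -0.3, 0.3]
opening: 0.0005
grip_force: 0.0
```

View pics/w1.png

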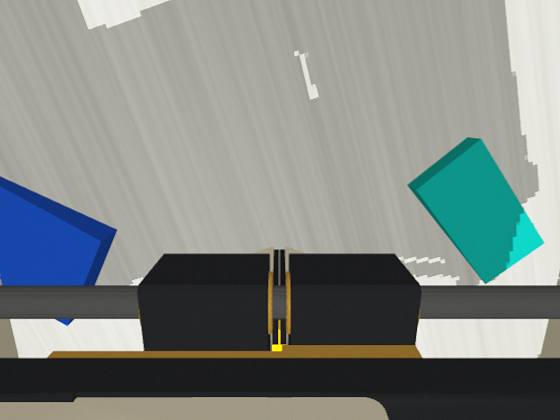

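The wrist camera faces away from the wedge here (blue look-alike at left (50,260), turquoise at (475,210)); I'll use the top camera and force instead.

```bash
python3 -m crank '[[-1,0,-5,3,0],[-1,-4,-5,6,0],[-1,-12,-5,6,0],[-1,-18,-5,6,0],[-1,-22,-4.5,6,0],[-1,-28,-3.5,6,0],[-1,-34,-2.5,6,0],[-1,-40,-1.5,6,0],[-1,-46,-0.5,6,0],[-1,-51,0,6,0],[-1,-53,0,6,0],[-1,-53,0,6,0]]'; python3 -c "
from h import *
shot('top','t2')
z=load('t2');c=z['p'][170:290,240:400,::-1];cv2.imwrite('pics/c2.png',cv2.resize(c,None,fx=5,fy=5,interpolation=cv2.INTER_CUBIC))
shot('scene','s2')
a=cv2.imread('pics/s2.png')[150:270,180:340];b=cv2.imread('pics/t2.png')[170:290,240:400]
cv2.imwrite('pics/v2.png',cv2.resize(np.hstack([a,b]),None,fx=2.5,fy=2.5,interpolation=cv2.INTER_CUBIC))
"
```

```text
time: 3.2
tool_pos: [0.5629, 0.0379, 0.1847]
tool_rot: [-3.141, 0.0, 1.264]
contact_force: [0.7, 0.8, -0.2]
opening: 0.0005
grip_force: 0.0
```

View pics/v2.png

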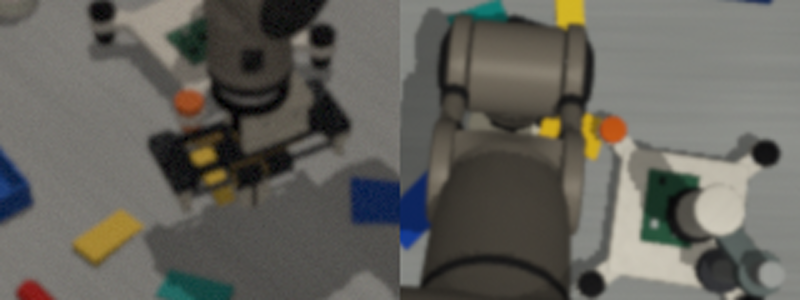

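The view (right panel) shows the toe just reaching the orange knob, with the near toe corner at about (597,158).

```bash
python3 -c "
from h import *
z=load('t2');p=z['p'].astype(int)
m=((p[...,0]>150)&(p[...,1]>110)&(p[...,2]<90)&(p[...,0]-p[...,1]<80)).astype(np.uint8)
print(w(z,240+197/2.5,170+158/2.5,.002))
# boundary of toe: rightmost yellow per row
for v in range(212,236):
  us=[u for u in range(290,330) if m[v,u]]
  if us: print(v,us[0],us[-1],w(z,us[-1]+.5,v,.002)[:2].round(4),(p[v,us[-1]+1]))
c=z['p'][205:245,290:343,::-1];cv2.imwrite('pics/c2.png',cv2.resize(c,None,fx=14,fy=14,interpolation=cv2.INTER_CUBIC))
"
```

```text
[ 0.51289852 -0.06546564  0.002     ]
215 315 315 [ 0.5682 -0.0551] [137 125  87]
216 314 316 [ 0.5652 -0.0582] [127 110  58]
217 313 316 [ 0.5621 -0.0582] [143 116  31]
218 297 316 [ 0.5591 -0.0582] [145 116  20]
219 297 316 [ 0.556  -0.0582] [140 111  17]
220 297 316 [ 0.5529 -0.0583] [141 113  21]
221 296 316 [ 0.5499 -0.0583] [136 109  21]
222 296 316 [ 0.5468 -0.0583] [135 108  21]
223 295 317 [ 0.5438 -0.0613] [132 108  49]
224 299 317 [ 0.5408 -0.0614] [140 114  39]
225 314 318 [ 0.5378 -0.0644] [137 114  55]
226 315 327 [ 0.5353 -0.0917] [175 137 115]
227 315 320 [ 0.5318 -0.0705] [136 125 104]
228 314 319 [ 0.5287 -0.0675] [159 144  97]
229 314 319 [ 0.5257 -0.0675] [150 141 113]
230 314 319 [ 0.5226 -0.0675] [144 139 119]
231 314 318 [ 0.5196 -0.0645] [163 148  99]
232 315 318 [ 0.5165 -0.0645] [150 141 112]
233 316 318 [ 0.5135 -0.0646] [139 135 118]
```

View pics/c2.png

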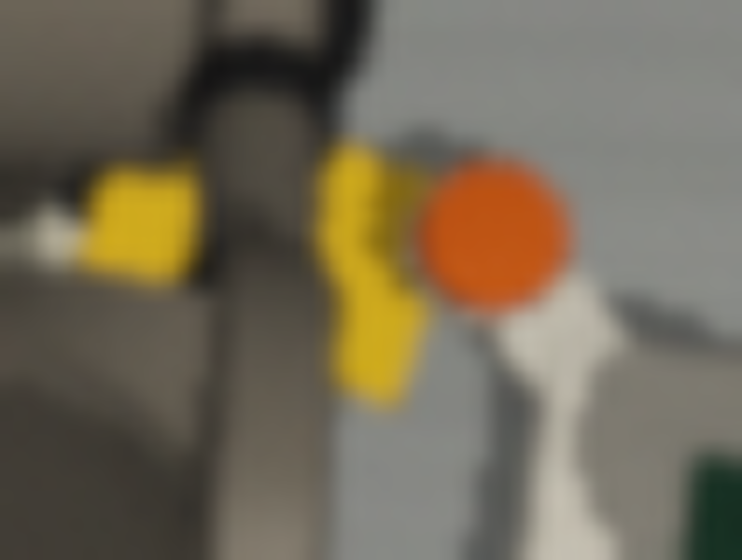

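Toe is ~4 mm short of the foot, with 8.5 mm lateral to go (matches prediction). Continue 40 mm.

```bash
python3 -m crank '[[-1,-5,1,0,0],[-1,-10,2,0,0],[-1,-15,3,0,0],[-1,-20,4,0,0],[-1,-25,5,0,0],[-1,-30,6,0,0],[-1,-35,7,0,0],[-1,-39,8,0,0],[-1,-40,8,0,0],[-1,-40,8,0,0]]'; python3 -m crank '[[-1,-1,0,0,0],[-1,-2,0,0,0],[-1,-2,0,0,0],[-1,-2,0,0,0]]'
```

```text
time: 4.13
tool_pos: [0.5586, -0.0025, 0.1847]
tool_rot: [3.142, -0.0, 1.264]
contact_force: [0.5, -0.6, -0.2]
opening: 0.0004
grip_force: 0.0
time: 4.47
tool_pos: [0.558, -0.0038, 0.1847]
tool_rot: [-3.142, -0.0, 1.265]
contact_force: [-1.0, -0.4, -0.8]
opening: 0.0005
grip_force: 0.0
```

```bash
python3 -m crank '[[-1,-1,0,0,0],[-1,-2,0,0,0],[-1,-2,0,0,0],[-1,-2,0,0,0]]'; python3 -c "
from h import *
shot('top','t3');shot('scene','s3')
a=cv2.imread('pics/s3.png')[130:250,180:340];b=cv2.imread('pics/t3.png')[190:310,260:420]
cv2.imwrite('pics/v3.png',cv2.resize(np.hstack([a,b]),None,fx=2.5,fy=2.5,interpolation=cv2.INTER_CUBIC))
"
```

```text
time: 4.8
tool_pos: [0.5574, -0.0059, 0.1847]
tool_rot: [-3.142, -0.0, 1.265]
contact_force: [1.1, -0.1, -0.7]
opening: 0.0006
grip_force: 0.0
```

View pics/v3.png

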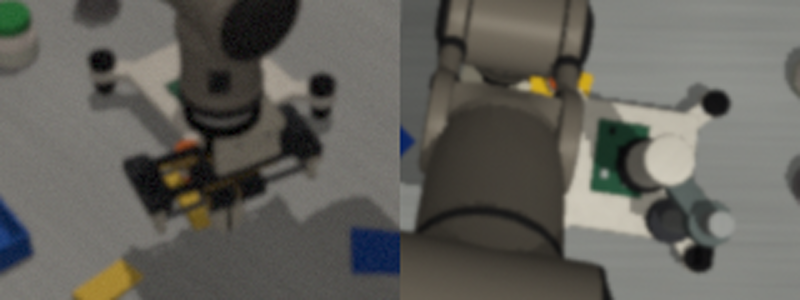

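```bash
cat > f.py <<'E'
from h import *
import sys
F=[];P=[]
for i in range(6):
    vision.read_camera('top');s=telemetry.observe();F.append(s['contact_force']);P.append(s['tool_pos'])
d=np.array([-.301,-.954]);f=np.mean(F,0);p=np.mean(P,0)
print('push',(-f[:2]@d).round(2),'lat',(f[0]*.954-f[1]*.301).round(2),'fz',f[2].round(2),'rem',((np.array([.542,-.078])-p[:2])@d*1000-62.5).round(2),p.round(4))
E
python3 f.py
python3 -m crank '[[-1,-1,0,0,0],[-1,-2,0,0,0],[-1,-3,0,0,0],[-1,-3,0,0,0]]' >/dev/null; python3 f.py
python3 -m crank '[[-1,-1,0,0,0],[-1,-1.5,0,0,0],[-1,-1.5,0,0,0]]' >/dev/null; python3 f.py
```

```text
push -0.18 lat 0.25 fz -0.17 rem 10.97 [ 0.5574 -0.0059  0.1847]
push -0.24 lat -0.43 fz 0.02 rem 7.91 [ 0.5565 -0.0088  0.1847]
push -0.29 lat -0.12 fz -0.08 rem 6.45 [ 0.5561 -0.0102  0.1847]
```

```bash
python3 -m crank '[[-1,-0.7,0,0,0],[-1,-1.5,0,0,0],[-1,-1.5,0,0,0]]' >/dev/null; python3 f.py
python3 -m crank '[[-1,-0.5,0,0,0],[-1,-1,0,0,0],[-1,-1,0,0,0]]' >/dev/null; python3 f.py
```

```text
push 0.87 lat 0.02 fz -0.24 rem 4.99 [ 0.5556 -0.0116  0.1847]
push 2.71 lat -0.27 fz 0.1 rem 4.06 [ 0.5553 -0.0124  0.1847]
```

```bash
python3 -m crank '[[-1,-0.25,0,0,0],[-1,-0.5,0,0,0],[-1,-0.5,0,0,0]]' >/dev/null; python3 f.py
```

```text
push 3.43 lat 0.04 fz -0.24 rem 3.53 [ 0.5552 -0.0129  0.1847]
```

```bash
python3 -m crank '[[-1,-0.25,0,0,0],[-1,-0.5,0,0,0],[-1,-0.5,0,0,0]]' >/dev/null; python3 f.py
```

```text
push 4.28 lat 0.01 fz -0.12 rem 3.01 [ 0.555  -0.0134  0.1847]
```

Snug contact (push 4.3 N, ~2 mm after first touch). Back off and check.

```bash
python3 -m crank '[[-1,4,0,0,0],[-1,14,0,0,0],[-1,24,0,0,0],[-1,30,0,-15,0],[-1,40,0,-50,0],[-1,75,0,-90,0],[-1,110,0,-120,0],[-1,145,0,-150,0],[-1,180,0,-150,0],[-1,180,0,-150,0],[-1,180,0,-150,0]]'; python3 -c "
from h import *
shot('top','t4');shot('scene','s4')
a=cv2.imread('pics/s4.png')[130:250,180:340];b=cv2.imread('pics/t4.png')[190:310,260:420]
cv2.imwrite('pics/v4.png',cv2.resize(np.hstack([a,b]),None,fx=2.5,fy=2.5,interpolation=cv2.INTER_CUBIC))
z=load('t4')
for u in range(170,330,8):
  print(u,[tuple((w(z,u,v)*1000).astype(int)) for v in (230,270,310)])
"
```

```text
time: 9.5
tool_pos: [0.6094, 0.1618, 0.3357]
tool_rot: [3.139, -0.001, 1.269]
contact_force: [0.4, -0.7, 0.0]
opening: 0.0007
grip_force: 0.0
170 [(np.int64(514), np.int64(387), np.int64(-6)), (np.int64(394), np.int64(379), np.int64(-3)), (np.int64(277), np.int64(372), np.int64(-2))]
178 [(np.int64(514), np.int64(361), np.int64(-2)), (np.int64(394), np.int64(354), np.int64(0)), (np.int64(278), np.int64(347), np.int64(1))]
186 [(np.int64(515), np.int64(337), np.int64(-4)), (np.int64(395), np.int64(331), np.int64(-2)), (np.int64(278), np.int64(324), np.int64(0))]
194 [(np.int64(462), np.int64(191), np.int64(564)), (np.int64(395), np.int64(307), np.int64(-5)), (np.int64(279), np.int64(300), np.int64(0))]
202 [(np.int64(464), np.int64(181), np.int64(548)), (np.int64(397), np.int64(167), np.int64(604)), (np.int64(339), np.int64(158), np.int64(637))]
210 [(np.int64(462), np.int64(164), np.int64(568)), (np.int64(397), np.int64(153), np.int64(614)), (np.int64(341), np.int64(144), np.int64(652))]
218 [(np.int64(462), np.int64(149), np.int64(577)), (np.int64(397), np.int64(140), np.int64(621))
[... 1187 characters left out ...]
290 [(np.int64(521), np.int64(21), np.int64(-2)), (np.int64(401), np.int64(19), np.int64(-4)), (np.int64(284), np.int64(17), np.int64(-5))]
298 [(np.int64(521), np.int64(-2), np.int64(2)), (np.int64(401), np.int64(-3), np.int64(5)), (np.int64(285), np.int64(-5), np.int64(-1))]
306 [(np.int64(522), np.int64(-26), np.int64(-1)), (np.int64(402), np.int64(-28), np.int64(-1)), (np.int64(285), np.int64(-29), np.int64(0))]
314 [(np.int64(522), np.int64(-50), np.int64(1)), (np.int64(402), np.int64(-51), np.int64(0)), (np.int64(285), np.int64(-52), np.int64(0))]
322 [(np.int64(522), np.int64(-74), np.int64(6)), (np.int64(403), np.int64(-75), np.int64(0)), (np.int64(286), np.int64(-76), np.int64(-2))]
```

View pics/v4.png

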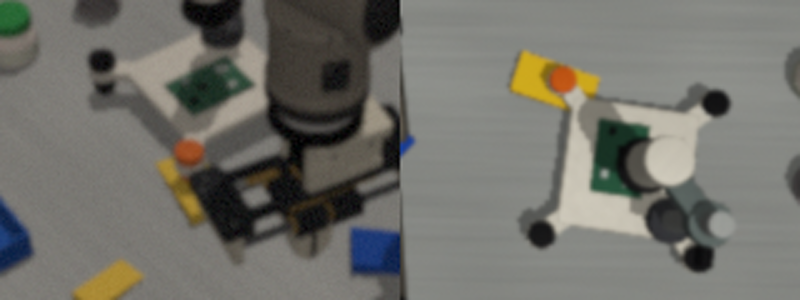

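The wedge sits centred under the orange foot (right panel (555,80)); microscope unmoved. Now go over the knob.

```bash
python3 -m crank '[[-1,-40,2,0,0],[-1,-80,4,0,0],[-1,-120,6,0,0],[-1,-160,8,0,0],[-1,-200,8,0,0],[-1,-235,8,0,0],[-1,-249,8,20,0],[-1,-249,8,50,0],[-1,-249,8,75,0],[-1,-249,8,90,0],[-1,-249,8,92,0],[-1,-249,8,92,0]]'; python3 f.py
```

```text
time: 10.6
tool_pos: [0.5408, -0.0826, 0.2414]
tool_rot: [-3.138, 0.0, 1.263]
contact_force: [-0.2, 0.1, -0.5]
opening: 0.0004
grip_force: 0.0
push 0.12 lat -0.31 fz 0.26 rem -66.39 [ 0.5419 -0.0821  0.2435]
```

```bash
python3 -m crank '[[-1,4,0,0,0],[-1,4,0,4,0],[-1,4,0,7,0],[-1,4,0,8.5,0],[-1,4,0,8.5,0]]' >/dev/null; python3 f.py;  python3 -m crank '[[-1,0,0,1,0],[-1,0,0,1,0]]' >/dev/null; python3 f.py
```

```text
push 0.12 lat -0.31 fz 0.37 rem -62.08 [ 0.543  -0.0779  0.2341]
push -0.11 lat -1.57 fz 4.85 rem -62.08 [ 0.5431 -0.0779  0.2338]
```

```bash
python3 -m crank '[[-1,0,0,0.5,0],[-1,0,0,0.5,0]]' >/dev/null; python3 f.py;  python3 -m crank '[[-1,0,0,0.5,0],[-1,0,0,0.5,0]]' >/dev/null; python3 f.py
```

```text
push -0.27 lat -2.43 fz 8.43 rem -62.07 [ 0.5431 -0.0779  0.2337]
push -0.72 lat -3.71 fz 12.06 rem -62.06 [ 0.5431 -0.0779  0.2336]
```

Rigid under ~12 N. Ease to ~10 N, then let go and retreat.

```bash
python3 -m crank '[[-1,0,0,-0.25,0],[-1,0,0,-0.25,0],[-1,0,0,-0.25,0]]' >/dev/null; python3 f.py; python3 -m crank '[[-1,0,0,-2,0],[-1,0,0,-10,0],[-1,0,0,-40,0],[-1,0,0,-80,0],[-1,30,0,-95,0],[-1,70,0,-95,0],[-1,110,0,-95,0],[-1,150,0,-95,0],[-1,190,0,-95,0],[-1,220,0,-95,0],[-1,220,0,-95,0],[-1,220,0,-95,0]]'; python3 -c "
from h import *
shot('top','t5');shot('scene','s5')
b=cv2.imread('pics/t5.png')[190:310,260:420];a=cv2.imread('pics/s5.png')[130:250,180:340]
cv2.imwrite('pics/v5.png',cv2.resize(np.hstack([a,b]),None,fx=2.5,fy=2.5,interpolation=cv2.INTER_CUBIC))
"
```

```text
push 0.05 lat -3.12 fz 10.37 rem -62.07 [ 0.5431 -0.0779  0.2337]
time: 14.57
tool_pos: [0.6092, 0.1335, 0.3273]
tool_rot: [-3.141, 0.0, 1.268]
contact_force: [-0.6, -1.2, 0.5]
opening: 0.0007
grip_force: 0.0
```

View pics/v5.png

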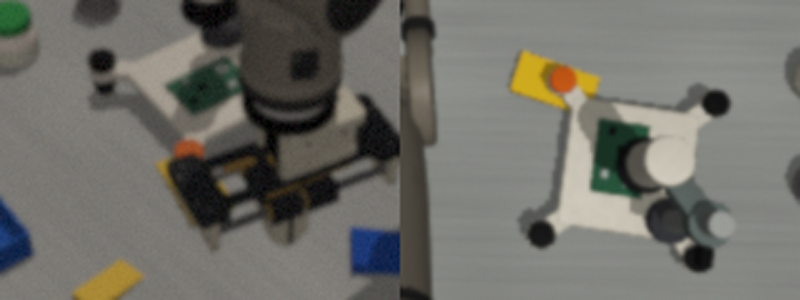

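The picture shows the wedge still under the foot at (555,80), the microscope unmoved and the arm clear, so I am handing in.

```bash
python3 -c "
from cell import ticket;print(ticket.hand_in())"
```

```text
the job is handed in; nothing more can be done
None
```

The wedge is snug under the short foot. The orange knob was pressed, held rigid at 10–12 N and was released; the microscope did not visibly move, and the job is handed in.

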